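Load the centrifuge rotor in balance

TASK

Load the open centrifuge for a balanced run: put all the tube carriers that stand on the bench into the empty cups of the rotor, so that every carrier stands straight across the spindle from its like (four-tube opposite four-tube, two-tube opposite two-tube, lidded opposite lidded). Lower each one upright by its handle to the bottom of its cup without dropping it, and leave the bottle and the timer undisturbed.

Things in the scene. Friction and masses are not known exactly. Their poses are not given: they have to be found in the camera images.
- rotor: Metal rotor in the open centrifuge's bowl, turning on an upright spindle with slight friction (may creep when touched). Six cups on an 88 mm radius at 0, 60, .. 300 deg from own x; each 61 mm wide inside, 46 mm deep, slightly flared. Origin: on the axis at cup-floor height (78 mm above bench), z up; a seated carrier's origin is at that height, any yaw. Hub top 58 mm above cup floors.
- centrifuge: White bench centrifuge, fixed: housing 300 x 300 mm, 266 mm round bowl, rim 135 mm above the bench, control nose 33 mm farther out at the front (own -x); lid stands open at the back (own +x), leaning away, to 0.42 m high, its foot 125 mm behind the spindle. Origin: on the bench under the spindle, z up.
- four_tube_loaded: Four-tube carrier already seated in a rotor cup. Grey round block, 54 mm across, 44 mm high, lower edge bevelled, with four slim tubes with white 16 mm caps, tops at 74 mm. Black lifting handle in the middle: tab 30 mm long (own x), 12 mm thick (own y), 84 to 110 mm above the underside. 0.16 kg. Origin: centre of underside, z up.
- two_tube_loaded: Two-tube carrier already seated in a rotor cup. Grey round block, 54 mm across, 44 mm high, lower edge bevelled, with two fat tubes with white 22 mm caps, tops at 68 mm, on either side of the handle along own y. Black lifting handle in the middle: tab 30 mm long (own x), 12 mm thick (own y), 84 to 110 mm above the underside. 0.16 kg. Origin: centre of underside, z up.
- four_tube_loose: Four-tube carrier on the bench, right of the centrifuge. Grey round block, 54 mm across, 44 mm high, lower edge bevelled, with four slim tubes with white 16 mm caps, tops at 74 mm. Black lifting handle in the middle: tab 30 mm long (own x), 12 mm thick (own y), 84 to 110 mm above the underside. 0.16 kg. Origin: centre of underside, z up.
- two_tube_loose: Two-tube carrier on the bench, right of the centrifuge. Grey round block, 54 mm across, 44 mm high, lower edge bevelled, with two fat tubes with white 22 mm caps, tops at 68 mm, on either side of the handle along own y. Black lifting handle in the middle: tab 30 mm long (own x), 12 mm thick (own y), 84 to 110 mm above the underside. 0.16 kg. Origin: centre of underside, z up.
- lidded_loose_a: One of two alike lidded carriers on the bench, right of the centrifuge. Grey round block, 54 mm across, 44 mm high, lower edge bevelled, closed by one full-width white screw lid round the handle, rising to 64 mm. Black lifting handle in the middle: tab 30 mm long (own x), 12 mm thick (own y), 84 to 110 mm above the underside. 0.16 kg. Origin: centre of underside, z up.
- lidded_loose_b: The other lidded carrier on the bench, right of the centrifuge. Grey round block, 54 mm across, 44 mm high, lower edge bevelled, closed by one full-width white screw lid round the handle, rising to 64 mm. Black lifting handle in the middle: tab 30 mm long (own x), 12 mm thick (own y), 84 to 110 mm above the underside. 0.16 kg. Origin: centre of underside, z up.
- bottle: Bystander: white reagent bottle with a black cap, 48 mm in diameter, 132 mm high, standing loose behind the carriers. Origin: centre of its underside.
- timer: Bystander: white bench timer with a red knob, 62 x 62 x 46 mm, standing loose near the front edge. Origin: centre of its underside.
Not all that is in view belongs to the job. What is shaped like the lidded_loose_a but orange or red is not meant.

How it is judged:
At the end, for the whole second after the job is handed in: All six carriers stand on the floors of the rotor's cups (origin within 6 mm of the floor height, 78 to 98 mm from the spindle axis, within 7 degrees of upright), each more than 164 mm from its like, that is in the cup diametrically opposite; all released and at rest (z of four_tube_loaded in the frame of rotor between -0.006 and 0.006 m and horizontal distance between four_tube_loaded and rotor between 0.078 and 0.098 m and angle between each of four_tube_loaded, two_tube_loaded, four_tube_loose, two_tube_loose, lidded_loose_a, lidded_loose_b's own z axis and vertical below 0.12 rad and linear speed of each of four_tube_loaded, two_tube_loaded, four_tube_loose, two_tube_loose, lidded_loose_a, lidded_loose_b below 0.02 m/s and contact force between the fingers and four_tube_loaded below 0.1 N and z of two_tube_loaded in the frame of rotor between -0.006 and 0.006 m and horizontal distance between two_tube_loaded and rotor between 0.078 and 0.098 m and contact force between the fingers and two_tube_loaded below 0.1 N and z of four_tube_loose in the frame of rotor between -0.006 and 0.006 m and horizontal distance between four_tube_loose and rotor between 0.078 and 0.098 m and contact force between the fingers and four_tube_loose below 0.1 N and z of two_tube_loose in the frame of rotor between -0.006 and 0.006 m and horizontal distance between two_tube_loose and rotor between 0.078 and 0.098 m and contact force between the fingers and two_tube_loose below 0.1 N and z of lidded_loose_a in the frame of rotor between -0.006 and 0.006 m and horizontal distance between lidded_loose_a and rotor between 0.078 and 0.098 m and contact force between the fingers and lidded_loose_a below 0.1 N and z of lidded_loose_b in the frame of rotor between -0.006 and 0.006 m and horizontal distance between lidded_loose_b and rotor between 0.078 and 0.098 m and contact force between the fingers and lidded_loose_b below 0.1 N and horizontal distance between four_tube_loaded and four_tube_loose above 0.164 m and horizontal distance between two_tube_loaded and two_tube_loose above 0.164 m and horizontal distance between lidded_loose_a and lidded_loose_b above 0.164 m); the robot touches nothing.
It fails at once if a tube carrier is tipped by more than 30 degrees (angle between any of four_tube_loaded, two_tube_loaded, four_tube_loose, two_tube_loose, lidded_loose_a, lidded_loose_b's own z axis and vertical above 0.52 rad).
It fails at once if a tube carrier is dropped: it moves faster than 0.7 m/s while the fingers do not touch it ((linear speed of four_tube_loaded above 0.7 m/s and contact force between the fingers and four_tube_loaded below 0.1 N) or (linear speed of two_tube_loaded above 0.7 m/s and contact force between the fingers and two_tube_loaded below 0.1 N) or (linear speed of four_tube_loose above 0.7 m/s and contact force between the fingers and four_tube_loose below 0.1 N) or (linear speed of two_tube_loose above 0.7 m/s and contact force between the fingers and two_tube_loose below 0.1 N) or (linear speed of lidded_loose_a above 0.7 m/s and contact force between the fingers and lidded_loose_a below 0.1 N) or (linear speed of lidded_loose_b above 0.7 m/s and contact force between the fingers and lidded_loose_b below 0.1 N)).
It fails at once if the bottle is moved by more than 25 mm or knocked over (distance of bottle from where it was at the start of the episode above 0.025 m or angle between bottle's own z axis and vertical above 0.4 rad).
It fails at once if the timer is moved by more than 25 mm or knocked over (distance of timer from where it was at the start of the episode above 0.025 m or angle between timer's own z axis and vertical above 0.4 rad).
It also fails if it takes over 125 s, if anything falls off the work surface, if the arm or the gripper's body presses on something with over 40 N, if the wrist force passes 120 N, or if a joint passes its speed limit or range.

ROBOT

A 6-joint arm with a two-finger parallel gripper is mounted at the origin on a cart in front of the work surface, level with it; the furniture and walls round the work are solid. World frame = base frame: x ahead of the robot, y to its left, z up, the work surface at z = 0. Lengths are in m, angles in rad, forces in N, time in s.
With the tool pointing down it reaches from about 0.35 to 0.775 m from the base axis. Payload 7.3 kg.
Tool frame: the origin (TCP) lies midway between the tips of the shut fingers; the grasp point (between the pads) lies 19 mm behind it; z points along the fingers, y is the line along which they close (so a half turn about z gives the same grasp; the last joint's range is limited). The gripper opens to 92 mm and grips with 3 to 60 N. Pads are 19 mm wide; open, the fingers measure 130 mm over their backs; the gripper's body (75 mm by 190 mm) begins 47 mm behind the grasp point.
Start: joints at [-1.284, 0.342, 1.524, -0, 1.275, -0.146], TCP at [0.22, -0.477, 0.227] pointing down, gripper open.
Joint ranges: [-2.53, 2.53], [-0.77, 2.02], [0.04, 2.7], [-1, 4.14], [0.28, 2.66], [-3.11, 3.11]. Speed limits (rad/s): [2.57, 2.57, 3.14, 3.14, 3.14, 3.14].

INTERFACE

Orientations are given as [roll, pitch, yaw] about the fixed x, y, z axes, in that order (R = Rz(yaw) Ry(pitch) Rx(roll)).
In Python, from station import * gives the robot as it stands.
- The arm moves only by the tool send_rows, never from a script. Its argument "plan" is a list that holds one entry, the list of rows, each a list of 7 numbers: the closure, from 0 (fully open) to 1 (shut), then the shift along the tool's x, y, z in cm, then the turn, a rotation vector about the tool's x, y, z in degrees. In form: [[[gripper, tx, ty, tz, wx, wy, wz], ...]]. A call has 1 to 12 rows; each row is the pose to reach, as a shift and turn from the pose commanded when the call began, along the tool's axes at that moment; what a row does not reach only later rows make up. A row lasts 1/12 s, in which the tool goes at most 41.7 mm and 7.16 degrees, less where a joint would pass 70% of its speed; a pose out of reach is approached as far as the arm can. A call with a gripper value outside its range is refused whole. The fingers move at their own pace and stop on an object; the grip force is fixed at half the most. Time passes only in rows, so rows that repeat a pose let the fingers close. It gives the time, the measured TCP pose, the force, the opening and the grip force at its end, in the units of the state.
- sense(): the state, without advancing time (a new reading comes with each control period).
- read_camera(name): name is "scene" or "top"; returns (picture, depth): 384x512x3 uint8, red, green, blue; 384x512 float32, m along the optical axis (not along the pixel's ray), 0 where there is no reading.
- calibration(name): a dict with "fx", "fy", "cx", "cy" (pixels), "rvec" (rotation vector, rad) and "tvec" (3), from world to camera coordinates, as OpenCV has them. Camera axes: x right, y down, z forward; pixel columns grow to the right and rows downward; lengths in m; the calibration is good to about 2 mm. A picture is of the moment at which its call begins. calibration takes no time and is no camera call.
- close_job(): hands the job in; it is judged then, once.
The state is a dict: "t": time; "qpos": joint angles; "joint_velocities": joint speeds; "joint_torque": joint torques, N m; "eef_pos": TCP position; "ee_rot": TCP orientation; "wrist_force": force on the tool from outside, world axes, zero at the start; "moment": the same for the moment, N m; "gripper_width": opening from 0.0 (shut) to 1.0 (fully open); "finger_force": force on a finger pad.
Only numpy, scipy, OpenCV 4.12 (cv2) and the standard library are available. Lean on these libraries where they do the work, as an engineer would, in place of code of your own. Each camera call takes 0.05 s, during which the arm holds its last target. There are 200 camera calls.

## Working session

There is one attempt and no reset: what is moved stays moved. The work goes in short steps, Python scripts to look and compute and a tool call to move; the robot and the scene stay as the last step left them, time stands still between calls to the robot, and variables do not carry over. Pictures are saved under pics/ and viewed, at most 14 in all, crops included, and the job is handed in when it is done.

Besides the shell and the picture viewer there is one more tool, called after "Call:" as name([rows], argument=value, ...), one row to a line, values as JSON. send_rows: Moves the arm, as the interface text tells. Its arguments: {"type":"object","properties":{"plan":{"type":"array"}},"required":["plan"]}

```bash
mkdir -p pics
cat > h.py <<'E'
from station import *
import numpy as np, cv2
def cam(n):
    c=calibration(n); K=np.array([[c['fx'],0,c['cx']],[0,c['fy'],c['cy']],[0,0,1]]); R=cv2.Rodrigues(np.array(c['rvec'],float))[0]; return K,R,np.array(c['tvec'],float).reshape(3)
def cloud(n,depth):
    K,R,t=cam(n); v,u=np.indices(depth.shape)
    p=np.stack([(u-K[0,2])/K[0,0],(v-K[1,2])/K[1,1],np.ones_like(u)],-1)*depth[...,None]
    return (p-t)@R
def ray(n,u,v,z):
    K,R,t=cam(n); d=R.T@np.array([(u-K[0,2])/K[0,0],(v-K[1,2])/K[1,1],1]); o=-R.T@t
    return o+d*(z-o[2])/d[2]
def proj(n,p):
    K,R,t=cam(n); q=K@(R@np.array(p)+t); return q[:2]/q[2]
E
python3 - <<'E'
from h import *
for n in('scene','top'):
    p,d=read_camera(n); cv2.imwrite(f'pics/{n}0.png',p[...,::-1]); np.savez(f'{n}0.npz',p=p,d=d)
    K,R,t=cam(n); print(n,K[0,0],-R.T@t,R[2])
print(sense())
E
```

```text
scene 380.34661908370583 [0.01557031 0.48443976 0.76630412] [ 0.49397644 -0.56874873 -0.65765657]
top 395.4101704928037 [ 0.3492589  -0.10359191  1.19495238] [ 0.14968423  0.01022876 -0.98868094]
{'t': 0.1, 'qpos': array([-1.28398808e+00,  3.42681200e-01,  1.52489891e+00,  1.06517913e-05,
        1.27542774e+00, -1.45986266e-01]), 'joint_velocities': array([ 0.00016148, -0.0007314 , -0.00376226,  0.00027363, -0.00080098,
       -0.00063552]), 'joint_torque': array([ 1.96945803e-03, -4.32005596e+01, -2.44693422e+01,  7.20109977e-02,
        5.26229572e-02, -5.52396511e-05]), 'eef_pos': array([ 0.22011637, -0.47622981,  0.22610774]), 'ee_rot': array([-3.14019399e+00, -2.15944002e-04,  4.32791256e-01]), 'wrist_force': array([-1.00884426,  0.18839155,  0.0023823 ]), 'moment': array([ 0.03366645,  0.01474241, -0.0388394 ]), 'finger_force': 0.0, 'gripper_width': 0.9997461916418178}
```

View pics/scene0.png

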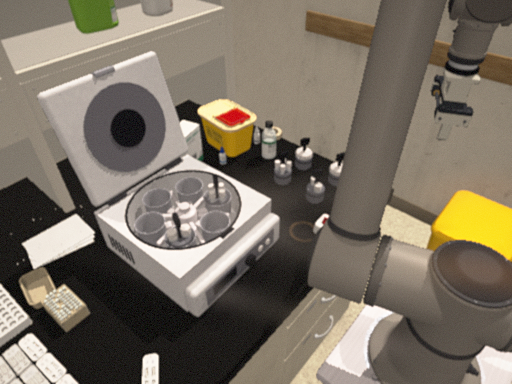

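View pics/top0.png

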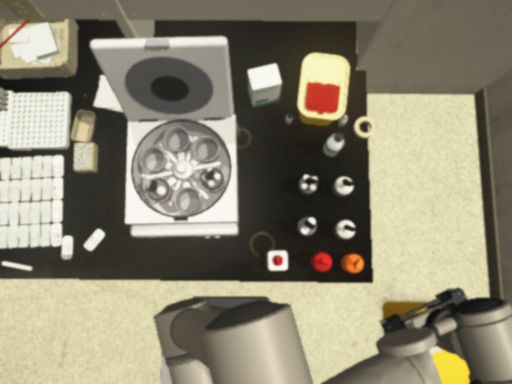

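The top view shows the rotor at about (181,169), with loaded carriers near (158,189) and (211,177). There are four loose carriers at (308,183), (344,186), (308,226) and (345,229). The red (321,262) and orange (352,263) lookalikes aren't meant. The timer is at (278,261) and the bottle at (334,144). I'll enlarge both areas to tell the carriers apart.

Run:
```python
from h import *
p=np.load('top0.npz')['p'];d=np.load('top0.npz')['d']
a=p[165:250,285:370];b=p[115:225,125:240]
a=cv2.resize(a,(400,400),interpolation=cv2.INTER_CUBIC);b=cv2.resize(b,(400,400),interpolation=cv2.INTER_CUBIC)
cv2.imwrite('pics/crop1.png',np.hstack([a,b])[...,::-1])
C=cloud('top',d); 
# rotor/bowl rim, and tabs (dark pixels at handle-top height)
g=p.max(2)
def blobs(zlo,zhi,gmax,x0,x1,y0,y1):
    m=((C[...,2]>zlo)&(C[...,2]<zhi)&(g<gmax)).astype(np.uint8); m[:x0]=0;m[x1:]=0;m[:,:y0]=0;m[:,y1:]=0
    n,l,s,c=cv2.connectedComponentsWithStats(m)
    for i in range(1,n):
        if s[i,4]>8:
            q=C[l==i]; r=cv2.minAreaRect((q[:,:2]*1000).astype(np.float32)); print(c[i].round(1),s[i,4],q.mean(0).round(4),np.round(r[0]),np.round(r[1]),round(r[2]))
print('loose');blobs(.09,.125,255,165,250,285,372)
print('loaded');blobs(.165,.205,255,115,225,125,240)
print('bottle');blobs(.1,.15,255,125,165,320,350)
print('timer');blobs(.03,.07,255,245,280,262,295)
print('hub');blobs(.128,.145,255,155,185,170,195)
```

```text
loose
[309.9 180. ] 57 [ 0.5664 -0.26    0.1054] [ 568. -261.] [28. 12.] 77
[346.9 182.1] 59 [ 0.5616 -0.3632  0.1058] [ 562. -364.] [28. 12.] 58
[309.  224.2] 56 [ 0.4423 -0.2563  0.1062] [ 443. -257.] [29. 12.] 55
[348.7 227.5] 59 [ 0.4346 -0.365   0.1058] [ 435. -366.] [29. 12.] 68
loaded
[170.3 116.1] 313 [0.7246 0.1249 0.1728] [725. 105.] [  7. 287.] 2
[209.1 174. ] 67 [0.5636 0.0141 0.1836] [565.  15.] [12. 30.] 53
[151.9 185.3] 71 [0.532  0.1625 0.1829] [533. 164.] [12. 29.] 72
bottle
[337.1 138. ] 100 [ 0.684  -0.335   0.1216] [ 685. -337.] [28. 23.] 43
timer
[270.8 252.8] 15 [ 0.3637 -0.1548  0.0315] [ 363. -157.] [12. 21.] 1
[277.4 260.8] 158 [ 0.3411 -0.1739  0.0352] [ 340. -173.] [46. 47.] 1
[269.7 267. ] 10 [ 0.3229 -0.1518  0.0318] [ 324. -152.] [12.  8.] 15
hub
[180.7 167.7] 73 [0.5909 0.0985 0.1348] [591.  99.] [24. 23.] 47
```

View pics/crop1.png

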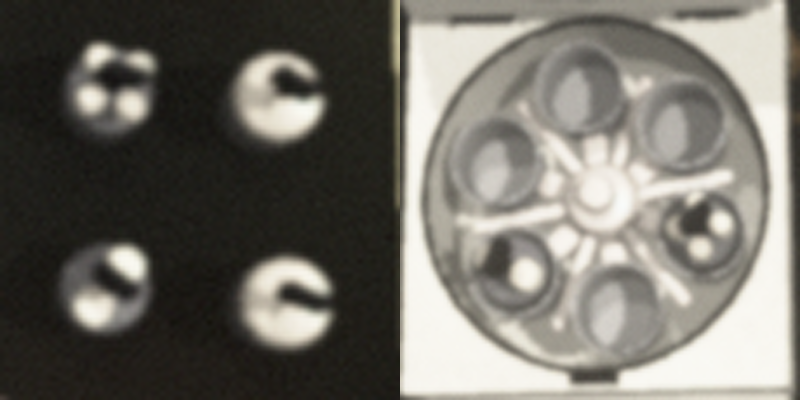

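Loose carriers: four-tube is top-left, two-tube bottom-left, and the two lidded ones are on the right. I'll check the loaded types in one scene crop and work out the first move.

```bash
cat >> h.py <<'E'
from scipy.spatial.transform import Rotation as Ro
def delta(x,y,z,yaw):
    s=sense(); R=Ro.from_euler('xyz',s['ee_rot']); d=R.inv().apply(np.array([x,y,z])-s['eef_pos'])*100
    w=(R.inv()*Ro.from_euler('xyz',[np.pi,0,np.radians(yaw)])).as_rotvec(degrees=True)
    print('t',round(s['t'],2),s['eef_pos'].round(4),np.degrees(s['ee_rot']).round(1),'-> cm',d.round(2),'deg',w.round(1))
E
python3 - <<'E'
from h import *
p=np.load('scene0.npz')['p'][165:255,120:245]
cv2.imwrite('pics/crop2.png',cv2.resize(p,None,fx=5,fy=5,interpolation=cv2.INTER_CUBIC)[...,::-1])
delta(.567,-.2608,.16,77)
C=cloud('top',np.load('top0.npz')['d'])
print([C[v,u].round(3) for u,v in((160,45),(160,60),(170,100),(170,113))])
E
```

```text
t 0.1 [ 0.2201 -0.4762  0.2261] [-179.9   -0.    24.8] -> cm [40.52 -5.    6.63] deg [ -0.1  -0.  -52.2]
[array([0.789, 0.098, 0.422]), array([0.776, 0.107, 0.382]), array([0.739, 0.11 , 0.25 ]), array([0.727, 0.122, 0.19 ])]
```

View pics/crop2.png

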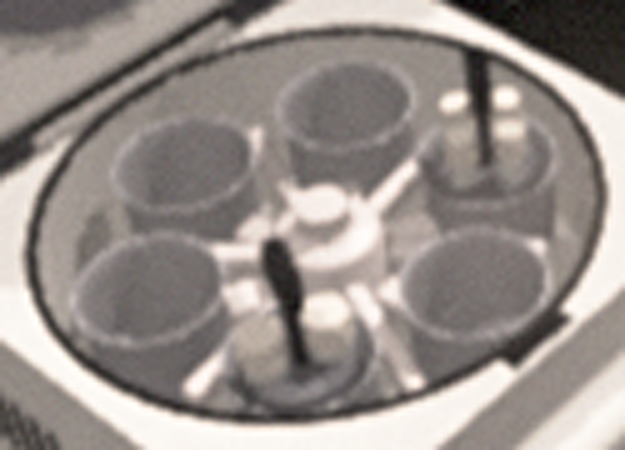

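The far loaded carrier at crop (485,110) has slim caps, so it is the four-tube one. The near one at (295,300) has fat caps, so it is the two-tube one. The other four cups are empty. Next I move above the loose four-tube carrier.

Call:
send_rows([
  [[0.4,3,0,0,0,0,-5],[0.4,7,-1,1,0,0,-10],[0.4,11,-1.5,2,0,0,-16],[0.4,15,-2,2.5,0,0,-22],[0.4,19,-2.5,3,0,0,-28],[0.4,23,-3,3.5,0,0,-34],[0.4,27,-3.5,4,0,0,-40],[0.4,31,-4,5,0,0,-46],[0.4,35,-4.5,6,0,0,-52],[0.4,38,-5,6.6,0,0,-52.2],[0.4,40.5,-5,6.6,0,0,-52.2],[0.4,40.5,-5,6.6,0,0,-52.2]],
])

```text
t: 1.1
eef_pos: [0.5701, -0.2581, 0.1593]
ee_rot: [-3.141, -0.002, 1.348]
wrist_force: [-0.5, 0.4, 0.8]
gripper_width: 0.599
finger_force: 0.0
```

Run:
```python
from h import *
delta(.567,-.2608,.082,77)
p,d=read_camera('top'); cv2.imwrite('pics/t1.png',cv2.resize(p[100:290,120:400],None,fx=2.8,fy=2.8)[...,::-1])
```

```text
t 1.1 [ 0.5701 -0.2581  0.1593] [-1.80e+02 -1.00e-01  7.72e+01] -> cm [-0.34 -0.24  7.73] deg [-0.  -0.1  0.2]
```

View pics/t1.png

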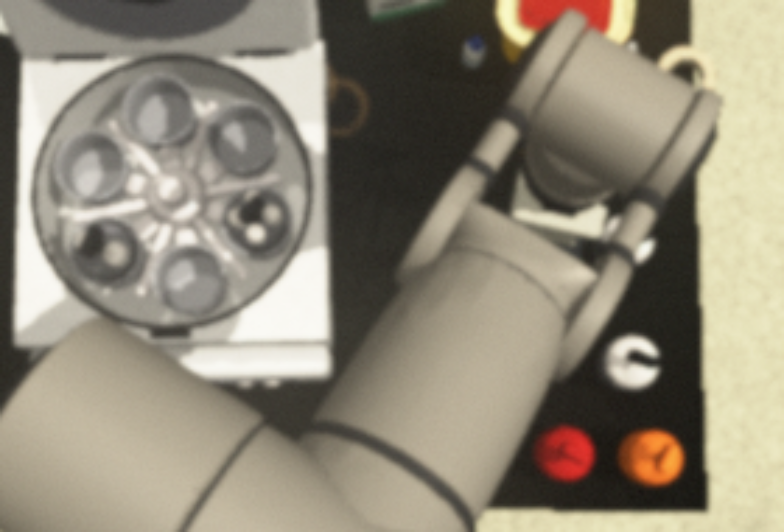

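The arm covers the carrier in this view. The ±21 mm finger clearance is enough, so I'll descend and grip.

Call:
send_rows([
  [[0.4,-0.3,-0.2,2,0,0,0],[0.4,-0.3,-0.2,4,0,0,0],[0.4,-0.3,-0.2,6,0,0,0],[0.4,-0.3,-0.2,7.2,0,0,0],[0.4,-0.3,-0.2,7.7,0,0,0],[0.4,-0.3,-0.2,7.7,0,0,0],[1,-0.3,-0.2,7.7,0,0,0],[1,-0.3,-0.2,7.7,0,0,0],[1,-0.3,-0.2,7.7,0,0,0],[1,-0.3,-0.2,7.7,0,0,0],[1,-0.3,-0.2,7.7,0,0,0],[1,-0.3,-0.2,7.7,0,0,0]],
])

```text
t: 2.15
eef_pos: [0.5644, -0.2639, 0.0841]
ee_rot: [3.141, 0.0, 1.344]
wrist_force: [-0.6, 1.0, -0.1]
gripper_width: 0.213
finger_force: 0.0
```

Run:
```python
from h import *
h=np.array([.591,.0985])
for a in (72.5,-47.5,12.5,-167.5): print(a,h+.088*np.array([np.cos(np.radians(a)),np.sin(np.radians(a))]))
delta(.567,-.2608,.29,77)
# refine hub/cup centres from bowl: fit circle to bowl rim/ cup rims by depth
C=cloud('top',np.load('top0.npz')['d'])
for a in (72.5,-47.5,12.5,-167.5):
    e=h+.088*np.array([np.cos(np.radians(a)),np.sin(np.radians(a))])
    r=np.hypot(C[...,0]-e[0],C[...,1]-e[1]); m=(r<.05)&(C[...,2]>.115)&(C[...,2]<.13)
    m2=(r<.04)&(C[...,2]<.085)&(C[...,2]>.07)
    print(a,m.sum(),C[m].mean(0).round(4),m2.sum(),C[m2].mean(0).round(4))
    k=(r>.023)&(r<.042)&(C[...,2]>.115)&(C[...,2]<.13); q=C[k][:,:2]
    A=np.c_[2*q,np.ones(len(q))];c=np.linalg.lstsq(A,(q**2).sum(1),rcond=None)[0];print('  rimfit',len(q),c[:2].round(4),np.sqrt(c[2]+c[:2]@c[:2]).round(4))
```

```text
72.5 [0.61746211 0.18242709]
-47.5 [0.65045194 0.03361959]
12.5 [0.67691405 0.11754669]
-167.5 [0.50508595 0.07945331]
t 2.15 [ 0.5644 -0.2639  0.0841] [180.   0.  77.] -> cm [  0.35   0.2  -20.59] deg [0. 0. 0.]
72.5 173 [0.6257 0.1964 0.121 ] 284 [0.6234 0.1874 0.0777]
  rimfit 140 [0.619  0.1825] 0.0337
-47.5 156 [0.6587 0.0343 0.1214] 291 [0.6558 0.036  0.0775]
  rimfit 143 [0.6505 0.0333] 0.0336
12.5 170 [0.6917 0.1239 0.121 ] 287 [0.6832 0.1205 0.0778]
  rimfit 140 [0.6776 0.117 ] 0.0336
-167.5 144 [0.5094 0.0856 0.1212] 320 [0.5081 0.0837 0.0777]
  rimfit 144 [0.5059 0.0806] 0.0335
```

Call:
send_rows([
  [[1,0,0,0,0,0,0],[1,0,0,0,0,0,0],[1,0,0,0,0,0,0],[1,0,0,0,0,0,0],[1,0,0,-1,0,0,0],[1,0,0,-3,0,0,0],[1,0,0,-6,0,0,0],[1,0,0,-10,0,0,0],[1,0,0,-14,0,0,0],[1,0,0,-18,0,0,0],[1,0,0,-20,0,0,0],[1,0,0,-20.5,0,0,0]],
])

```text
t: 3.15
eef_pos: [0.5655, -0.2645, 0.2947]
ee_rot: [3.133, 0.003, 1.344]
wrist_force: [-0.1, 0.8, -1.6]
gripper_width: 0.128
finger_force: 30.0
```

Call:
send_rows([
  [[1,0,0,0,0,0,0],[1,0,0,0,0,0,0]],
])

```text
t: 3.32
eef_pos: [0.5637, -0.2635, 0.2871]
ee_rot: [-3.139, -0.001, 1.344]
wrist_force: [0.7, -0.2, -2.9]
gripper_width: 0.127
finger_force: 30.0
```

Run:
```python
from h import *
u=np.array([np.cos(np.radians(77)),np.sin(np.radians(77))])
delta(*(np.array([.6182,.1825])-.0036*u),.29,77)
p,d=read_camera('scene'); cv2.imwrite('pics/s2.png',p[...,::-1]); C=cloud('scene',d)
x,y,z=sense()['eef_pos']
m=(np.hypot(C[...,0]-x,C[...,1]-y)<.04)&(C[...,2]<z-.025)&(C[...,2]>z-.15)&(d>0)
print(m.sum(),C[m].min(0),C[m].max(0))
```

```text
t 3.32 [ 0.5637 -0.2635  0.2871] [-179.9   -0.    77. ] -> cm [44.32 -4.72 -0.25] deg [-0.1 -0.  -0. ]
377 [ 0.53580834 -0.28305394  0.20361706] [ 0.58947848 -0.23123899  0.2612192 ]
```

View pics/s2.png

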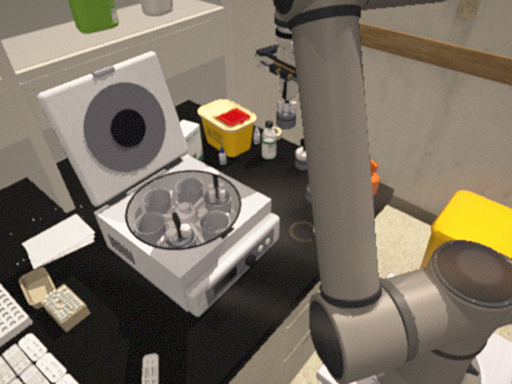

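The four-tube carrier hangs upright in the gripper, near (286,115), and its centre is about 4.5 mm ahead along tool x. I carry it over to the empty cup opposite the loaded four-tube.

Call:
send_rows([
  [[1,1,0,-0.3,0,0,0],[1,4,-0.4,-0.6,0,0,0],[1,8,-0.8,-1,0,0,0],[1,12,-1.2,-1,0,0,0],[1,16,-1.7,-1,0,0,0],[1,20,-2.1,-1,0,0,0],[1,24,-2.5,-1,0,0,0],[1,28,-3,-1,0,0,0],[1,32,-3.4,-1,0,0,0],[1,36,-3.8,-1,0,0,0],[1,40,-4.2,-1,0,0,0],[1,42.5,-4.5,-1,0,0,0]],
])

```text
t: 4.37
eef_pos: [0.615, 0.1652, 0.2969]
ee_rot: [-3.138, -0.0, 1.347]
wrist_force: [-0.3, -1.1, -1.6]
gripper_width: 0.131
finger_force: 30.0
```

Call:
send_rows([
  [[1,1,-0.1,0,0,0,0],[1,1.7,-0.2,0,0,0,0],[1,1.7,-0.2,0,0,0,0],[1,1.7,-0.2,0,0,0,0],[1,1.7,-0.2,0,0,0,0]],
])

```text
t: 4.78
eef_pos: [0.618, 0.1759, 0.2985]
ee_rot: [-3.141, 0.001, 1.342]
wrist_force: [0.3, -0.4, -2.0]
gripper_width: 0.13
finger_force: 30.0
```

Run:
```python
from h import *
u=np.array([np.cos(np.radians(77)),np.sin(np.radians(77))])
delta(*(np.array([.6182,.1825])-.0045*u),.161,77)
p,d=read_camera('scene'); cv2.imwrite('pics/s3.png',cv2.resize(p[60:280,60:320],None,fx=2.5,fy=2.5)[...,::-1]); C=cloud('scene',d)
x,y,z=sense()['eef_pos']
m=(np.hypot(C[...,0]-x,C[...,1]-y)<.04)&(C[...,2]<z-.04)&(C[...,2]>z-.085)&(d>0)
q=C[m]; A=np.c_[2*q[:,:2],np.ones(len(q))];c=np.linalg.lstsq(A,(q[:,:2]**2).sum(1),rcond=None)[0]
print(m.sum(),q.min(0).round(4),q.max(0).round(4),'fit',c[:2].round(4),np.sqrt(c[2]+c[:2]@c[:2]).round(4))
```

```text
t 4.78 [0.618  0.1759 0.2985] [-180.     0.    76.9] -> cm [ 0.21 -0.12 13.75] deg [-0.   0.  -0.1]
417 [0.5889 0.1522 0.2158] [0.632  0.2053 0.2587] fit [0.6146 0.1794] 0.0231
```

View pics/s3.png

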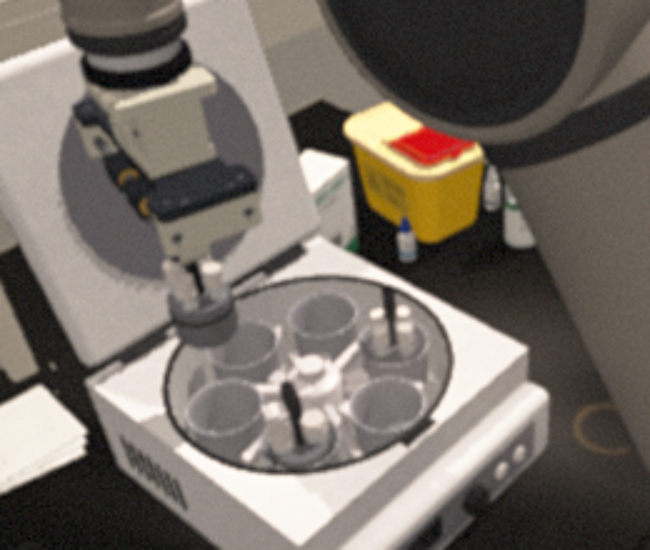

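The carrier hangs above the left cup at crop (205,310), with clearance all round. I lower it gently.

Call:
send_rows([
  [[1,0.3,-0.1,1.5,0,0,0],[1,0.3,-0.1,4,0,0,0],[1,0.3,-0.1,6.5,0,0,0],[1,0.3,-0.1,8,0,0,0],[1,0.3,-0.1,9,0,0,0],[1,0.3,-0.1,10,0,0,0],[1,0.3,-0.1,11,0,0,0],[1,0.3,-0.1,11.8,0,0,0],[1,0.3,-0.1,12.4,0,0,0],[1,0.3,-0.1,13,0,0,0],[1,0.3,-0.1,13.3,0,0,0],[1,0.3,-0.1,13.3,0,0,0]],
])

```text
t: 5.83
eef_pos: [0.6174, 0.1806, 0.1651]
ee_rot: [-3.141, 0.0, 1.344]
wrist_force: [0.1, 1.0, -1.9]
gripper_width: 0.129
finger_force: 30.0
```

Call:
send_rows([
  [[1,0,0,0.1,0,0,0],[1,0,0,0.2,0,0,0],[1,0,0,0.3,0,0,0],[1,0,0,0.3,0,0,0]],
])

```text
t: 6.17
eef_pos: [0.6177, 0.1806, 0.1628]
ee_rot: [3.141, -0.0, 1.344]
wrist_force: [0.0, -0.1, -2.0]
gripper_width: 0.128
finger_force: 30.0
```

Call:
send_rows([
  [[1,0,0,0.1,0,0,0],[1,0,0,0.15,0,0,0],[1,0,0,0.2,0,0,0],[1,0,0,0.2,0,0,0]],
])

```text
t: 6.5
eef_pos: [0.6179, 0.1806, 0.1615]
ee_rot: [3.141, -0.0, 1.344]
wrist_force: [-1.3, 0.2, 3.3]
gripper_width: 0.129
finger_force: 30.0
```

It has touched the cup floor: the force changed sign. Release and lift.

Call:
send_rows([
  [[0.6,0,0,0,0,0,0],[0.6,0,0,0,0,0,0],[0.6,0,0,0,0,0,0],[0.6,0,0,0,0,0,0],[0.6,0,0,-1,0,0,0],[0.6,0,0,-3,0,0,0],[0.6,0,0,-6,0,0,0],[0.4,0,0,-9,0,0,0],[0.4,0,0,-10,0,0,0],[0.4,0,0,-10,0,0,0]],
])

```text
t: 7.33
eef_pos: [0.619, 0.1808, 0.2649]
ee_rot: [3.135, -0.003, 1.344]
wrist_force: [0.3, -0.3, -0.2]
gripper_width: 0.564
finger_force: 0.0
```

Run:
```python
from h import *
p,d=read_camera('scene'); cv2.imwrite('pics/s4.png',cv2.resize(p[140:270,100:280],None,fx=3.5,fy=3.5)[...,::-1])
p,d=read_camera('top'); C=cloud('top',d)
# loose tabs visible?
for x,y in((.5623,-.3635),(.443,-.2567),(.435,-.3655)):
    m=(np.hypot(C[...,0]-x,C[...,1]-y)<.03)&(C[...,2]>.09)&(C[...,2]<.125); q=C[m]; print(m.sum(), cv2.minAreaRect((q[:,:2]*1000).astype(np.float32)) if m.sum()>10 else '')
delta(.443,-.2567,.2615,55)
```

```text
60 ((562.5716552734375, -363.98138427734375), (28.420320510864258, 11.645404815673828), 59.929786682128906)
55 ((442.9659118652344, -257.55780029296875), (29.159786224365234, 12.283809661865234), 52.296871185302734)
58 ((435.222900390625, -366.1168518066406), (29.008155822753906, 12.101885795593262), 67.98257446289062)
t 7.43 [0.6174 0.1805 0.2602] [-180.    0.   77.] -> cm [-46.52  -7.15  -0.11] deg [-0.  0. 22.]
```

View pics/s4.png

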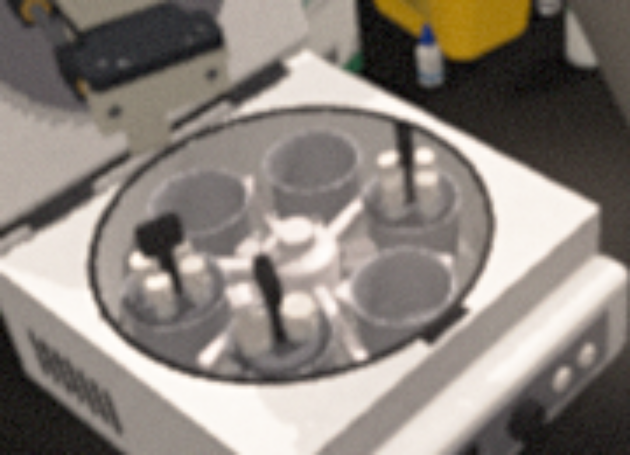

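The four-tube carrier stands upright in its cup at crop (170,270), opposite the loaded four-tube. The rotor hasn't moved. Next is the two-tube carrier.

Call:
send_rows([
  [[0.4,-2,-0.3,0,0,0,1],[0.4,-6,-1,0,0,0,3],[0.4,-10,-1.5,0,0,0,5],[0.4,-14,-2.1,0,0,0,7],[0.4,-18,-2.7,0,0,0,9],[0.4,-22,-3.4,0,0,0,11],[0.4,-26,-4,0,0,0,13],[0.4,-30,-4.6,0,0,0,15],[0.4,-34,-5.2,0,0,0,17],[0.4,-38,-5.8,1,0,0,19],[0.4,-42,-6.4,3,0,0,21],[0.4,-45,-6.9,6,0,0,23]],
])

```text
t: 8.43
eef_pos: [0.4493, -0.242, 0.2033]
ee_rot: [3.14, 0.0, 0.94]
wrist_force: [2.2, -0.0, -0.6]
gripper_width: 0.601
finger_force: 0.0
```

Call:
send_rows([
  [[0.4,0.9,-1.2,2,0,0,0],[0.4,0.9,-1.2,4,0,0,0],[0.4,0.9,-1.2,4,0,0,0],[0.4,0.9,-1.2,4,0,0,0]],
])

```text
t: 8.77
eef_pos: [0.4449, -0.2245, 0.1621]
ee_rot: [-3.137, 0.0, 0.942]
wrist_force: [-0.3, -0.2, 0.8]
gripper_width: 0.598
finger_force: 0.0
```

Run:
```python
from h import *
delta(.443,-.2573,.083,54)
```

```text
t 8.77 [ 0.4449 -0.2245  0.1621] [-179.7    0.    54. ] -> cm [-2.76  1.82  7.9 ] deg [-0.3  0.  -0. ]
```

Call:
send_rows([
  [[0.4,-1.5,1,0,0,0,0],[0.4,-2.8,1.8,0,0,0,0],[0.4,-2.8,1.8,0,0,0,0],[0.4,-2.8,1.8,0,0,0,0],[0.4,-2.8,1.8,0,0,0,0]],
])

```text
t: 9.18
eef_pos: [0.4443, -0.2578, 0.1642]
ee_rot: [3.141, -0.0, 0.943]
wrist_force: [0.2, 0.2, -0.1]
gripper_width: 0.596
finger_force: 0.0
```

Run:
```python
from h import *
delta(.443,-.2573,.083,54)
```

```text
t 9.18 [ 0.4443 -0.2578  0.1642] [180.  -0.  54.] -> cm [-0.04 -0.14  8.12] deg [ 0. -0.  0.]
```

Call:
send_rows([
  [[0.4,0,-0.1,2,0,0,0],[0.4,0,-0.1,5,0,0,0],[0.4,0,-0.1,7,0,0,0],[0.4,0,-0.1,8,0,0,0],[0.4,0,-0.1,8.1,0,0,0],[1,0,-0.1,8.1,0,0,0],[1,0,-0.1,8.1,0,0,0],[1,0,-0.1,8.1,0,0,0],[1,0,-0.1,8.1,0,0,0],[1,0,-0.1,8.1,0,0,0],[1,0,-0.1,8.1,0,0,0],[1,0,-0.1,8.1,0,0,0]],
])

```text
t: 10.18
eef_pos: [0.4433, -0.2579, 0.083]
ee_rot: [3.141, 0.0, 0.942]
wrist_force: [0.2, -0.1, 0.2]
gripper_width: 0.145
finger_force: 0.1
```

Call:
send_rows([
  [[1,0,0,0,0,0,0],[1,0,0,0,0,0,0],[1,0,0,0,0,0,0],[1,0,0,-1,0,0,0],[1,0,0,-3,0,0,0],[1,0,0,-6,0,0,0],[1,0,0,-10,0,0,0],[1,0,0,-14,0,0,0],[1,0,0,-18,0,0,0],[1,0,0,-21,0,0,0],[1,0,0,-21.5,0,0,0],[1,0,0,-21.5,0,0,0]],
])

```text
t: 11.18
eef_pos: [0.4437, -0.2581, 0.3002]
ee_rot: [3.137, 0.0, 0.942]
wrist_force: [-0.3, -0.1, -2.1]
gripper_width: 0.124
finger_force: 30.0
```

Run:
```python
from h import *
delta(.6505,.0335,.298,54)
```

```text
t 11.18 [ 0.4437 -0.2581  0.3002] [179.7   0.   54. ] -> cm [35.75 -0.41  0.2 ] deg [ 0.3  0.  -0. ]
```

Call:
send_rows([
  [[1,1,0,0,0,0,3],[1,4,0,0,0,0,8],[1,7.5,0,0,0,0,13],[1,11,0,0,0,0,18],[1,14.5,0,0,0,0,23],[1,18,0,0,0,0,28],[1,21.5,-0.1,0,0,0,33],[1,25,-0.2,0,0,0,38],[1,28.5,-0.3,0,0,0,43],[1,32,-0.4,0,0,0,48],[1,34.5,-0.4,0,0,0,52],[1,35.7,-0.4,0,0,0,54]],
])

```text
t: 12.18
eef_pos: [0.6502, 0.0368, 0.2941]
ee_rot: [-3.14, 0.005, -0.001]
wrist_force: [-1.2, -0.1, -1.5]
gripper_width: 0.13
finger_force: 30.0
```

Call:
send_rows([
  [[1,0,0,0,0,0,0],[1,0,0,0,0,0,0],[1,0,0,0,0,0,0],[1,0,0,0,0,0,0]],
])

```text
t: 12.52
eef_pos: [0.6492, 0.0323, 0.2972]
ee_rot: [3.141, 0.001, -0.001]
wrist_force: [-0.6, 0.4, -1.2]
gripper_width: 0.127
finger_force: 30.0
```

```bash
cat >> h.py <<'E'
def held():
    p,d=read_camera('scene'); C=cloud('scene',d); x,y,z=sense()['eef_pos']
    m=(np.hypot(C[...,0]-x,C[...,1]-y)<.04)&(C[...,2]<z-.045)&(C[...,2]>z-.085)&(d>0); q=C[m]
    K,R,t=cam('scene'); v=R[0,:2]/np.linalg.norm(R[0,:2]); s=q[:,:2]@v   # lateral extent seen by camera
    w=np.array([-v[1],v[0]]); f=q[:,:2]@w; o=(-R.T@t)[:2]@w; sgn=np.sign(o-f.mean()); near=np.percentile(sgn*f,98)
    c=v*(s.min()+s.max())/2+w*sgn*(near-.027)
    print('held n',m.sum(),'width',(s.max()-s.min()).round(4),'centre',c.round(4),'minus tcp',(c-[x,y]).round(4)); return p
E
python3 - <<'E'
from h import *
p=held(); delta(.6505,.0335,.161,0); cv2.imwrite('pics/s5.png',cv2.resize(p[60:280,60:320],None,fx=2.5,fy=2.5)[...,::-1])
E
```

```text
held n 260 width 0.0517 centre [0.6462 0.0321] minus tcp [-0.0031 -0.0002]
t 12.57 [0.6493 0.0323 0.2976] [ 1.8e+02  0.0e+00 -1.0e-01] -> cm [ 0.13 -0.13 13.66] deg [ 0.   0.  -0.1]
```

View pics/s5.png

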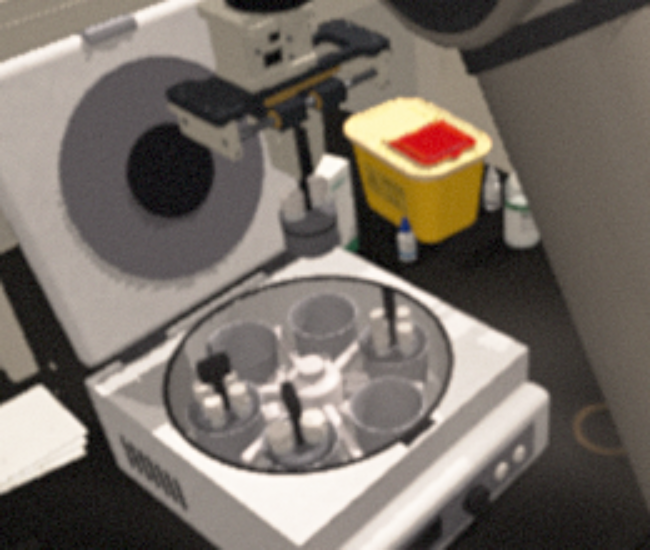

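The two-tube carrier hangs upright at crop (310,225), above the far cup at (322,325). The gripper body lies parallel to the lid and clear of it. I lower it.

Call:
send_rows([
  [[1,0.2,-0.1,1.5,0,0,0],[1,0.2,-0.1,4,0,0,0],[1,0.2,-0.1,6.5,0,0,0],[1,0.2,-0.1,8,0,0,0],[1,0.2,-0.1,9,0,0,0],[1,0.2,-0.1,10,0,0,0],[1,0.2,-0.1,11,0,0,0],[1,0.2,-0.1,11.8,0,0,0],[1,0.2,-0.1,12.4,0,0,0],[1,0.2,-0.1,13,0,0,0],[1,0.2,-0.1,13.2,0,0,0],[1,0.2,-0.1,13.2,0,0,0]],
])

```text
t: 13.57
eef_pos: [0.6517, 0.0345, 0.1652]
ee_rot: [3.142, 0.001, 0.0]
wrist_force: [0.8, 0.2, -1.8]
gripper_width: 0.126
finger_force: 30.0
```

Call:
send_rows([
  [[1,0,0,0.1,0,0,0],[1,0,0,0.2,0,0,0],[1,0,0,0.3,0,0,0],[1,0,0,0.4,0,0,0],[1,0,0,0.4,0,0,0]],
])

```text
t: 13.98
eef_pos: [0.6518, 0.0344, 0.1616]
ee_rot: [3.142, 0.0, -0.0]
wrist_force: [1.1, 0.0, -2.0]
gripper_width: 0.128
finger_force: 30.0
```

Call:
send_rows([
  [[1,0,0,0.1,0,0,0],[1,0,0,0.15,0,0,0],[1,0,0,0.15,0,0,0]],
])

```text
t: 14.23
eef_pos: [0.6521, 0.0344, 0.1609]
ee_rot: [3.141, -0.001, -0.0]
wrist_force: [-0.5, -0.7, 4.3]
gripper_width: 0.128
finger_force: 30.0
```

It is seated, so release and lift.

Call:
send_rows([
  [[0.6,0,0,0,0,0,0],[0.6,0,0,0,0,0,0],[0.6,0,0,0,0,0,0],[0.6,0,0,0,0,0,0],[0.6,0,0,-1,0,0,0],[0.6,0,0,-3,0,0,0],[0.6,0,0,-6,0,0,0],[0.4,0,0,-9,0,0,0],[0.4,0,0,-10,0,0,0],[0.4,0,0,-10,0,0,0],[0.4,0,0,-10,0,0,0]],
])

```text
t: 15.15
eef_pos: [0.6518, 0.0344, 0.2602]
ee_rot: [3.141, -0.001, -0.0]
wrist_force: [0.0, -0.5, -0.1]
gripper_width: 0.591
finger_force: 0.0
```

Run:
```python
from h import *
p,d=read_camera('scene'); C=cloud('scene',d)
m=(C[...,2]>.168)&(C[...,2]<.2)&(np.hypot(C[...,0]-.591,C[...,1]-.0985)<.12)&(d>0)&(p.max(2)<90)
n,l,s,c=cv2.connectedComponentsWithStats(m.astype(np.uint8))
for i in range(1,n):
    if s[i,4]>8: print(c[i].round(),s[i,4],C[l==i].mean(0).round(3),C[l==i].max(0).round(3))
delta(.5625,-.3638,.165,59)
```

```text
[186. 170.] 66 [0.644 0.038 0.18 ] [0.662 0.042 0.189]
[215. 180.] 51 [0.558 0.02  0.183] [0.573 0.027 0.189]
[145. 206.] 118 [0.614 0.184 0.18 ] [0.622 0.197 0.19 ]
[176. 220.] 65 [0.526 0.168 0.183] [0.541 0.174 0.191]
t 15.2 [0.6513 0.0344 0.2588] [-1.8e+02  1.0e-01 -0.0e+00] -> cm [-8.85 39.82  9.4 ] deg [ -0.1   0.1 -59. ]
```

All four carriers in the rotor have their handle tops at about 0.189 m, so they are seated. On to the back-right lidded carrier.

Call:
send_rows([
  [[0.4,-0.4,2,0,0,0,-4],[0.4,-1.2,6,0,0,0,-9],[0.4,-2.2,10,0,0,0,-15],[0.4,-3.1,14,0,0,0,-21],[0.4,-4,18,0,0,0,-27],[0.4,-4.9,22,0.5,0,0,-33],[0.4,-5.8,26,1,0,0,-39],[0.4,-6.7,30,2,0,0,-45],[0.4,-7.6,34,4,0,0,-51],[0.4,-8.4,37.5,6,0,0,-57],[0.4,-8.8,39.5,8,0,0,-59],[0.4,-8.8,39.8,9.4,0,0,-59]],
])

```text
t: 16.2
eef_pos: [0.5603, -0.3674, 0.161]
ee_rot: [-3.135, 0.001, 1.027]
wrist_force: [-0.4, 0.5, 0.2]
gripper_width: 0.602
finger_force: 0.0
```

Call:
send_rows([
  [[0.4,0,0,0,0,0,0],[0.4,0,0,0,0,0,0],[0.4,0,0,0,0,0,0],[0.4,0,0,0,0,0,0]],
])

```text
t: 16.53
eef_pos: [0.5647, -0.3627, 0.1674]
ee_rot: [3.14, 0.0, 1.031]
wrist_force: [-0.2, -0.1, 0.5]
gripper_width: 0.598
finger_force: 0.0
```

Run:
```python
from h import *
delta(.5625,-.3638,.083,59)
```

```text
t 16.53 [ 0.5647 -0.3627  0.1674] [179.9   0.   59.1] -> cm [-0.2  -0.15  8.44] deg [0.1 0.  0.1]
```

Call:
send_rows([
  [[0.4,-0.2,-0.1,2,0,0,0],[0.4,-0.2,-0.1,5,0,0,0],[0.4,-0.2,-0.1,7.3,0,0,0],[0.4,-0.2,-0.1,8.3,0,0,0],[0.4,-0.2,-0.1,8.4,0,0,0],[1,-0.2,-0.1,8.4,0,0,0],[1,-0.2,-0.1,8.4,0,0,0],[1,-0.2,-0.1,8.4,0,0,0],[1,-0.2,-0.1,8.4,0,0,0],[1,-0.2,-0.1,8.4,0,0,0],[1,-0.2,-0.1,8.4,0,0,0],[1,-0.2,-0.1,8.4,0,0,0]],
])

```text
t: 17.53
eef_pos: [0.5621, -0.365, 0.0826]
ee_rot: [3.141, 0.0, 1.03]
wrist_force: [0.3, 0.7, -0.6]
gripper_width: 0.139
finger_force: 0.2
```

Call:
send_rows([
  [[1,0,0,0,0,0,0],[1,0,0,0,0,0,0],[1,0,0,0,0,0,0],[1,0,0,-1,0,0,0],[1,0,0,-3,0,0,0],[1,0,0,-6,0,0,0],[1,0,0,-10,0,0,0],[1,0,0,-14,0,0,0],[1,0,0,-18,0,0,0],[1,0,0,-21,0,0,0],[1,0,0,-21.5,0,0,0],[1,0,0,-21.5,0,0,0]],
])

```text
t: 18.53
eef_pos: [0.5625, -0.3651, 0.3004]
ee_rot: [3.136, 0.001, 1.03]
wrist_force: [-0.3, 0.8, -1.6]
gripper_width: 0.129
finger_force: 30.0
```

Run:
```python
from h import *
delta(.677,.1173,.298,0)
```

```text
t 18.53 [ 0.5625 -0.3651  0.3004] [179.7   0.   59. ] -> cm [ 47.25 -15.03   0.12] deg [ 0.3 -0.1 59. ]
```

Call:
send_rows([
  [[1,1,-0.3,0,0,0,5],[1,4,-1.3,0,0,0,11],[1,8,-2.5,0,0,0,17],[1,12,-3.8,0,0,0,23],[1,15.8,-5,0,0,0,29],[1,19.6,-6.2,0,0,0,35],[1,23.4,-7.4,0,0,0,41],[1,27.2,-8.6,0,0,0,47],[1,31,-9.9,0,0,0,53],[1,35,-11.1,0,0,0,59],[1,39,-12.4,0,0,0,59],[1,42.5,-13.5,0,0,0,59]],
])

```text
t: 19.53
eef_pos: [0.6643, 0.0717, 0.2944]
ee_rot: [-3.141, 0.005, 0.0]
wrist_force: [1.5, -0.1, -1.8]
gripper_width: 0.127
finger_force: 30.0
```

Run:
```python
from h import *
delta(.677,.1173,.298,0)
```

```text
t 19.53 [0.6643 0.0717 0.2944] [-180.     0.3    0. ] -> cm [ 1.27 -4.56 -0.37] deg [-0.   0.3  0. ]
```

Call:
send_rows([
  [[1,0.6,-2.6,0,0,0,0],[1,1,-4.2,0,0,0,0],[1,1.1,-4.8,0,0,0,0],[1,1.1,-4.8,0,0,0,0],[1,1.1,-4.8,0,0,0,0],[1,1.1,-4.8,0,0,0,0],[1,1.1,-4.8,0,0,0,0]],
])

```text
t: 20.12
eef_pos: [0.676, 0.1153, 0.2971]
ee_rot: [3.141, 0.0, -0.002]
wrist_force: [-0.7, 0.3, -1.4]
gripper_width: 0.125
finger_force: 30.0
```

Run:
```python
from h import *
p=held(); delta(.677,.1173,.161,0)
```

```text
held n 278 width 0.0538 centre [0.6733 0.1156] minus tcp [-0.0028  0.0001]
t 20.17 [0.6761 0.1155 0.2973] [ 1.8e+02  0.0e+00 -1.0e-01] -> cm [ 0.09 -0.19 13.63] deg [ 0.   0.  -0.1]
```

Call:
send_rows([
  [[1,0.2,-0.2,1.5,0,0,0],[1,0.2,-0.2,4,0,0,0],[1,0.2,-0.2,6.5,0,0,0],[1,0.2,-0.2,8,0,0,0],[1,0.2,-0.2,9,0,0,0],[1,0.2,-0.2,10,0,0,0],[1,0.2,-0.2,11,0,0,0],[1,0.2,-0.2,11.8,0,0,0],[1,0.2,-0.2,12.4,0,0,0],[1,0.2,-0.2,13,0,0,0],[1,0.2,-0.2,13.2,0,0,0],[1,0.2,-0.2,13.2,0,0,0]],
])

```text
t: 21.17
eef_pos: [0.678, 0.119, 0.1647]
ee_rot: [3.141, 0.001, -0.0]
wrist_force: [0.9, -0.8, -2.1]
gripper_width: 0.127
finger_force: 30.0
```

Call:
send_rows([
  [[1,0,0,0.1,0,0,0],[1,0,0,0.2,0,0,0],[1,0,0,0.3,0,0,0],[1,0,0,0.4,0,0,0],[1,0,0,0.45,0,0,0],[1,0,0,0.45,0,0,0]],
])

```text
t: 21.67
eef_pos: [0.6781, 0.119, 0.1606]
ee_rot: [3.142, -0.0, -0.0]
wrist_force: [1.0, 0.1, -1.7]
gripper_width: 0.125
finger_force: 30.0
```

Call:
send_rows([
  [[1,0,0,0.1,0,0,0],[1,0,0,0.15,0,0,0],[1,0,0,0.15,0,0,0]],
])

```text
t: 21.92
eef_pos: [0.6783, 0.119, 0.1603]
ee_rot: [3.142, -0.001, -0.0]
wrist_force: [-0.8, -0.1, 4.6]
gripper_width: 0.125
finger_force: 30.0
```

It has touched the floor. Release and lift.

Call:
send_rows([
  [[0.6,0,0,0,0,0,0],[0.6,0,0,0,0,0,0],[0.6,0,0,0,0,0,0],[0.6,0,0,0,0,0,0],[0.6,0,0,-1,0,0,0],[0.6,0,0,-3,0,0,0],[0.6,0,0,-6,0,0,0],[0.4,0,0,-9,0,0,0],[0.4,0,0,-10,0,0,0],[0.4,0,0,-10,0,0,0],[0.4,0,0,-10,0,0,0]],
])

```text
t: 22.83
eef_pos: [0.6781, 0.1191, 0.2592]
ee_rot: [3.142, -0.001, -0.0]
wrist_force: [-0.8, 0.1, -1.0]
gripper_width: 0.591
finger_force: 0.0
```

Run:
```python
from h import *
p,d=read_camera('top'); C=cloud('top',d)
m=(np.hypot(C[...,0]-.435,C[...,1]+.366)<.03)&(C[...,2]>.09)&(C[...,2]<.125); q=C[m]; print(m.sum(), cv2.minAreaRect((q[:,:2]*1000).astype(np.float32)))
delta(.435,-.366,.165,68)
```

```text
58 ((434.8983154296875, -365.9751281738281), (28.90892791748047, 11.57105827331543), 66.88709259033203)
t 22.88 [0.6776 0.119  0.2577] [ 1.8e+02  1.0e-01 -0.0e+00] -> cm [-24.23  48.5    9.34] deg [ -0.1   0.1 -68. ]
```

Call:
send_rows([
  [[0.4,-1,2,0,0,0,0],[0.4,-2.7,5.4,0,0,0,-4],[0.4,-4.5,9,0,0,0,-10],[0.4,-6.3,12.6,0,0,0,-16],[0.4,-8.1,16.2,0,0,0,-22],[0.4,-9.9,19.8,0,0,0,-28],[0.4,-11.7,23.4,0,0,0,-34],[0.4,-13.5,27,0,0,0,-40],[0.4,-15.3,30.6,0,0,0,-46],[0.4,-17.1,34.2,0,0,0,-52],[0.4,-18.9,37.8,0,0,0,-58],[0.4,-20.5,41,0,0,0,-64]],
])

```text
t: 23.88
eef_pos: [0.4709, -0.2923, 0.2572]
ee_rot: [-3.138, -0.001, 1.122]
wrist_force: [0.6, 0.2, -0.2]
gripper_width: 0.598
finger_force: 0.0
```

Call:
send_rows([
  [[0.4,0,0,0,0,0,-2],[0.4,0,0,0,0,0,-3.5],[0.4,0,0,0,0,0,-3.5]],
])

```text
t: 24.13
eef_pos: [0.4719, -0.2912, 0.2571]
ee_rot: [-3.138, -0.001, 1.177]
wrist_force: [0.5, -0.4, 0.3]
gripper_width: 0.603
finger_force: 0.0
```

Run:
```python
from h import *
delta(.435,-.366,.165,67.5)
```

```text
t 24.13 [ 0.4719 -0.2912  0.2571] [-1.798e+02 -1.000e-01  6.740e+01] -> cm [-8.34 -0.5   9.2 ] deg [-0.2 -0.1 -0.1]
```

Call:
send_rows([
  [[0.4,-3,-0.2,1,0,0,0],[0.4,-6,-0.4,3,0,0,0],[0.4,-8,-0.5,6,0,0,0],[0.4,-8.3,-0.5,9,0,0,0],[0.4,-8.3,-0.5,9.2,0,0,0],[0.4,-8.3,-0.5,9.2,0,0,0],[0.4,-8.3,-0.5,9.2,0,0,0],[0.4,-8.3,-0.5,9.2,0,0,0]],
])

```text
t: 24.8
eef_pos: [0.4379, -0.3657, 0.1691]
ee_rot: [3.139, 0.001, 1.179]
wrist_force: [0.6, -0.5, 0.1]
gripper_width: 0.603
finger_force: 0.0
```

Run:
```python
from h import *
delta(.435,-.366,.083,67.5)
```

```text
t 24.8 [ 0.4379 -0.3657  0.1691] [1.798e+02 1.000e-01 6.760e+01] -> cm [-0.13 -0.28  8.6 ] deg [0.2 0.1 0.1]
```

Call:
send_rows([
  [[0.4,-0.1,-0.2,2,0,0,0],[0.4,-0.1,-0.2,5,0,0,0],[0.4,-0.1,-0.2,7.3,0,0,0],[0.4,-0.1,-0.2,8.3,0,0,0],[0.4,-0.1,-0.2,8.6,0,0,0],[1,-0.1,-0.2,8.6,0,0,0],[1,-0.1,-0.2,8.6,0,0,0],[1,-0.1,-0.2,8.6,0,0,0],[1,-0.1,-0.2,8.6,0,0,0],[1,-0.1,-0.2,8.6,0,0,0],[1,-0.1,-0.2,8.6,0,0,0],[1,-0.1,-0.2,8.6,0,0,0]],
])

```text
t: 25.8
eef_pos: [0.4346, -0.3661, 0.0815]
ee_rot: [3.141, 0.0, 1.178]
wrist_force: [0.4, -0.5, 0.1]
gripper_width: 0.139
finger_force: 0.2
```

Call:
send_rows([
  [[1,0,0,0,0,0,0],[1,0,0,0,0,0,0],[1,0,0,0,0,0,0],[1,0,0,-1,0,0,0],[1,0,0,-3,0,0,0],[1,0,0,-6,0,0,0],[1,0,0,-10,0,0,0],[1,0,0,-14,0,0,0],[1,0,0,-18,0,0,0],[1,0,0,-21,0,0,0],[1,0,0,-21.5,0,0,0],[1,0,0,-21.5,0,0,0]],
])

```text
t: 26.8
eef_pos: [0.4349, -0.3664, 0.299]
ee_rot: [3.137, 0.002, 1.178]
wrist_force: [-1.4, 0.1, -2.7]
gripper_width: 0.127
finger_force: 30.0
```

Run:
```python
from h import *
delta(.5055,.0800,.298,67.5)
p,d=read_camera('top');C=cloud('top',d);np.savez('t9.npz',p=p,d=d)
h=np.array([.591,.0985]);e=h+.088*np.array([np.cos(np.radians(-167.5)),np.sin(np.radians(-167.5))]);
r=np.hypot(C[...,0]-e[0],C[...,1]-e[1]);k=(r>.023)&(r<.042)&(C[...,2]>.115)&(C[...,2]<.13); q=C[k][:,:2]
A=np.c_[2*q,np.ones(len(q))];c=np.linalg.lstsq(A,(q**2).sum(1),rcond=None)[0];print('  rimfit',len(q),c[:2].round(4))
m=(C[...,2]>.17)&(C[...,2]<.2)&(np.hypot(C[...,0]-.591,C[...,1]-.0985)<.115)&(d>0)
n,l,s,c=cv2.connectedComponentsWithStats(m.astype(np.uint8))
for i in range(1,n):
    if s[i,4]>8: print(c[i].round(),s[i,4],C[l==i].mean(0).round(3),C[l==i].max(0).round(3))
```

```text
t 26.8 [ 0.4349 -0.3664  0.299 ] [1.797e+02 1.000e-01 6.750e+01] -> cm [ 43.94 -10.56  -0.05] deg [ 0.3  0.1 -0. ]
  rimfit 142 [0.5059 0.0795]
[171. 133.] 64 [0.674 0.12  0.184] [0.69  0.127 0.193]
[202. 142.] 55 [0.648 0.035 0.184] [0.663 0.041 0.192]
[146. 154.] 61 [0.615 0.182 0.185] [0.623 0.198 0.192]
[209. 174.] 60 [0.564 0.015 0.184] [0.577 0.028 0.191]
[152. 186.] 70 [0.531 0.162 0.184] [0.546 0.172 0.19 ]
```

Call:
send_rows([
  [[1,1,-0.2,0,0,0,0],[1,4,-1,0,0,0,0],[1,8,-1.9,0,0,0,0],[1,12,-2.9,0,0,0,0],[1,16,-3.8,0,0,0,0],[1,20,-4.8,0,0,0,0],[1,24,-5.8,0,0,0,0],[1,28,-6.7,0,0,0,0],[1,32,-7.7,0,0,0,0],[1,36,-8.6,0,0,0,0],[1,39.5,-9.5,0,0,0,0],[1,42,-10.1,0,0,0,0]],
])

```text
t: 27.85
eef_pos: [0.5004, 0.0646, 0.294]
ee_rot: [-3.137, 0.001, 1.18]
wrist_force: [0.5, 0.3, -2.7]
gripper_width: 0.13
finger_force: 30.0
```

Call:
send_rows([
  [[1,1.3,-0.3,0,0,0,0],[1,1.9,-0.5,0,0,0,0],[1,1.9,-0.5,0,0,0,0],[1,1.9,-0.5,0,0,0,0],[1,1.9,-0.5,0,0,0,0],[1,1.9,-0.5,0,0,0,0]],
])

```text
t: 28.35
eef_pos: [0.5044, 0.0792, 0.2959]
ee_rot: [-3.141, 0.001, 1.176]
wrist_force: [-0.4, 0.1, -1.2]
gripper_width: 0.129
finger_force: 30.0
```

Run:
```python
from h import *
p=held(); delta(.5058,.0797,.161,67.5)
```

```text
held n 277 width 0.0541 centre [0.5024 0.0779] minus tcp [-0.0021 -0.0013]
t 28.4 [0.5045 0.0792 0.2961] [-180.     0.    67.4] -> cm [ 0.1   0.1  13.51] deg [-0.   0.  -0.1]
```

Call:
send_rows([
  [[1,0.2,0.1,1.5,0,0,0],[1,0.2,0.1,4,0,0,0],[1,0.2,0.1,6.5,0,0,0],[1,0.2,0.1,8,0,0,0],[1,0.2,0.1,9,0,0,0],[1,0.2,0.1,10,0,0,0],[1,0.2,0.1,11,0,0,0],[1,0.2,0.1,11.8,0,0,0],[1,0.2,0.1,12.4,0,0,0],[1,0.2,0.1,12.8,0,0,0],[1,0.2,0.1,13,0,0,0],[1,0.2,0.1,13,0,0,0]],
])

```text
t: 29.4
eef_pos: [0.5063, 0.0817, 0.166]
ee_rot: [-3.141, 0.0, 1.178]
wrist_force: [0.3, 0.1, -2.6]
gripper_width: 0.134
finger_force: 30.0
```

Call:
send_rows([
  [[1,0,0,0.1,0,0,0],[1,0,0,0.2,0,0,0],[1,0,0,0.3,0,0,0],[1,0,0,0.4,0,0,0],[1,0,0,0.45,0,0,0],[1,0,0,0.5,0,0,0],[1,0,0,0.5,0,0,0]],
])

```text
t: 29.98
eef_pos: [0.5063, 0.0817, 0.1611]
ee_rot: [-3.142, 0.0, 1.178]
wrist_force: [0.2, 0.1, -1.6]
gripper_width: 0.131
finger_force: 30.0
```

Call:
send_rows([
  [[1,0,0,0.1,0,0,0],[1,0,0,0.2,0,0,0],[1,0,0,0.2,0,0,0]],
])

```text
t: 30.23
eef_pos: [0.5065, 0.0817, 0.1593]
ee_rot: [3.141, -0.0, 1.178]
wrist_force: [-0.3, -0.3, -0.6]
gripper_width: 0.129
finger_force: 30.0
```

Call:
send_rows([
  [[1,0,0,0.1,0,0,0],[1,0,0,0.1,0,0,0]],
])

```text
t: 30.4
eef_pos: [0.5067, 0.0817, 0.1592]
ee_rot: [3.14, -0.0, 1.178]
wrist_force: [-1.5, -0.2, 6.7]
gripper_width: 0.127
finger_force: 30.0
```

It has touched the floor. Release, lift, and move aside toward the right so both cameras can see.

Call:
send_rows([
  [[0.6,0,0,0,0,0,0],[0.6,0,0,0,0,0,0],[0.6,0,0,0,0,0,0],[0.6,0,0,0,0,0,0],[0.6,0,0,-1,0,0,0],[0.6,0,0,-3,0,0,0],[0.6,0,0,-6,0,0,0],[0.4,0,0,-9,0,0,0],[0.4,0,0,-12,0,0,0],[0.4,0,0,-14,0,0,0],[0.4,0,0,-14,0,0,0]],
])

```text
t: 31.32
eef_pos: [0.5081, 0.0818, 0.3037]
ee_rot: [3.133, -0.004, 1.178]
wrist_force: [-0.2, -0.4, 0.1]
gripper_width: 0.592
finger_force: 0.0
```

Call:
send_rows([
  [[0.4,-2,0,0,0,0,0],[0.4,-6,0.5,0,0,0,0],[0.4,-10,1,0,0,0,0],[0.4,-14,1.5,0,0,0,0],[0.4,-18,2.5,0,0,0,0],[0.4,-22,3.5,0,0,0,0],[0.4,-26,4.5,0,0,0,0],[0.4,-29,5,0,0,0,0],[0.4,-30,5,0,0,0,0],[0.4,-30,5,0,0,0,0],[0.4,-30,5,0,0,0,0],[0.4,-30,5,0,0,0,0]],
])

```text
t: 32.32
eef_pos: [0.4379, -0.2132, 0.2982]
ee_rot: [-3.141, -0.001, 1.179]
wrist_force: [1.0, 0.2, 0.8]
gripper_width: 0.601
finger_force: 0.0
```

Run:
```python
from h import *
p,d=read_camera('top');C=cloud('top',d)
q,_=read_camera('scene'); cv2.imwrite('pics/end.png',cv2.resize(q[140:270,100:280],None,fx=3.5,fy=3.5)[...,::-1])
m=(C[...,2]>.17)&(C[...,2]<.2)&(np.hypot(C[...,0]-.591,C[...,1]-.0985)<.115)&(d>0)
n,l,s,c=cv2.connectedComponentsWithStats(m.astype(np.uint8)); P=[]
for i in range(1,n):
    if s[i,4]>8: k=C[l==i]; r=np.array(cv2.minAreaRect((k[:,:2]*1000).astype(np.float32))[0]); P.append(r); print(r.round(),s[i,4],k[:,2].max().round(3),np.hypot(*(r-[591,98.5])).round(1))
P=np.array(P); print(np.linalg.norm(P[:,None]-P,axis=2).max(1).round())
print(sense()['t'],sense()['eef_pos'],sense()['joint_velocities'].round(3))
```

```text
[675. 121.] 64 0.19 87.2
[650.  35.] 57 0.19 86.1
[616. 183.] 63 0.19 88.5
[565.  16.] 59 0.191 86.9
[532. 163.] 68 0.192 87.4
[505.  81.] 57 0.191 87.7
[175. 173. 175. 175. 173. 175.]
32.4167 [ 0.43806561 -0.21303543  0.29835439] [-0.     0.001 -0.004 -0.004  0.    -0.003]
```

View pics/end.png

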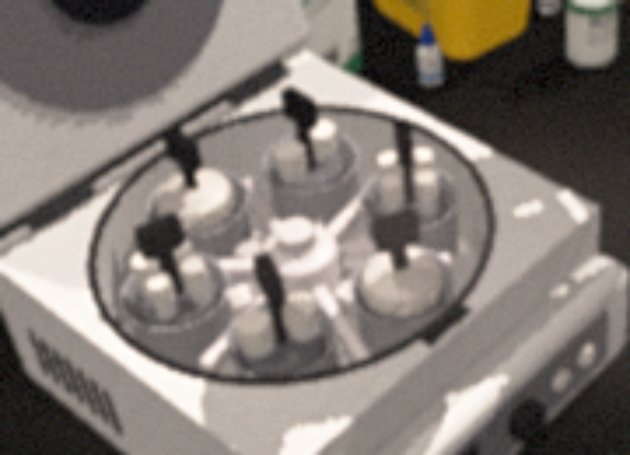

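All six carriers are seated upright, each opposite its like: lidded at (195,195) and (400,280), two-tube at (310,155) and (280,325), four-tube at (170,280) and (405,185). The pair distances are 173–175 mm.

```bash
python3 -c "
from station import *
print(close_job())"
```

```text
the job is handed in; nothing more can be done
None
```

The job is handed in at about 32 s: all six carriers are seated upright, each opposite its like (pairs 173–175 mm apart by the top camera), the gripper was well clear, and the arm never went near the bottle or the timer; no verdict was returned.

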